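Third hand at the frame-joining jig

TASK

Be my third hand while I pin this picture frame corner: lay the loose wooden frame piece flat on the jig board with its end up against the frame piece already fixed there, and push its long side squarely against both pads of the sprung fence until the pointer stands in the green band, never as far as the red. Keep it steady there for at least three seconds and finish still holding it pressed, without letting go; touch the fence only with the wood, and leave the cup, bottles and brush where they are.

Things in the scene. Friction and masses are not known exactly. Their poses are not given: they have to be found in the camera images.
- rail: loose wooden frame piece (medium brown, thin brass line on top), a straight bar 36 mm (its x) by 230 mm (its y, the long way) by 28 mm high, about 0.18 kg, lying flat on the table; origin at the centre of its underside. Either end may go to the fixed piece.
- jig: frame-joining jig fixed to the table: plywood board 12 mm thick, x -115 to +150 mm, y -150 to +180 mm from its origin, which is on the table top. +x is the pressing direction, +y the side of the fixed frame piece. Behind the fence: blue spring housing, x 122 to 146, y -110 to +110, top at z 46 mm.
- fixed_face (a point): point on the fixed frame piece of the jig (same brown moulding, lying along jig x, x -110 to +40, y +115 to +151, z 12 to 40 mm): middle of its inner side face, jig x -35, y 115, z 26 mm, axes as the jig's. The end of the loose piece goes against this face.
- seat (a point): point fixed to the jig on the board's top (jig x 22, y 0, z 12 mm), axes as the jig's: where the centre of the underside of the loose piece lies when it touches the fixed piece and presses the fence in by 10 mm, the middle of the green band.
- fence (a joint): sprung aluminium fence of the jig: travel pressed in along jig +x, in m. 0 at rest, with its two black rubber pad faces at jig x = 30 mm (y -106 to -66 and +66 to +106, z 14 to 38 mm); spring about 1 N per mm; green band 0.006 to 0.014 (6 to 14 N), red from 0.018, stop at 0.024. Between the pads is a gap 132 mm wide, 42 mm deep, where a finger has room.
- fence_pointer (a point): black pointer bar on the fence, 34 mm long across the scale, 36 mm above the table, moving with the fence. It stands over white at rest and over green at 6 to 14 mm of travel. The white scale block under it is fixed: jig x 73 to 117, y -146 to -120, top at z 30 mm.
- rinse_cup: white plastic rinse cup, 83 mm wide, 106 mm high, standing at the back; bystander; origin at the centre of its underside
- pink_bottle: pink paint bottle, 47 mm wide, 134 mm high, standing at the back; bystander; origin at the centre of its underside
- pale_bottle: pale blue paint bottle with a black cap, 51 mm wide, 146 mm high, standing at the back; bystander; origin at the centre of its underside
- red_brush: red artist's brush, 209 mm long, lying on the table at the right; bystander; origin at the centre of its underside
Not all that is in view belongs to the job. What is shaped like the rail but white is not meant.

How it is judged:
On the way:
1. the loose piece lies flat in the corner of the jig and is pressed against the fence, pointer in the green band, for three seconds (value of joint fence between 0.006 and 0.014 m and contact force between rail and fence between 4 and 18 N and contact force between the fingers and rail above 2 N and contact force between the fingers and fence below 0.5 N and y of rail in the frame of seat between -0.005 and 0.005 m and z of rail in the frame of seat between -0.004 and 0.004 m and angle between the y axis of rail and the y axis of jig, either way round below 0.06 rad and angle between rail's own z axis and vertical below 0.08 rad and linear speed of rail below 0.02 m/s), for 2.8 s.
At the end, for the whole second after the job is handed in: The loose piece lies flat on the board (within 4 mm), square to the jig (within 0.06 rad), its end within 5 mm of the fixed piece; the fingers press it against the fence, which stands 6 to 14 mm in (about 6 to 14 N between wood and fence), is not touched by the fingers, and everything is still (all of step 1); the arm keeps its last pose, push and grip.
It fails at once if the fence is pushed into the red (18 mm) (value of joint fence above 0.018 m).
It fails at once if the fingers push the fence themselves (contact force between the fingers and fence above 3 N).
It fails at once if a bystander is moved by more than 40 mm (distance of any of rinse_cup, pink_bottle, pale_bottle, red_brush from where it was at the start of the episode above 0.04 m).
It also fails if it takes over 58 s, if anything falls off the work surface, if the arm or the gripper's body presses on something with over 40 N, if the wrist force passes 120 N, or if a joint passes its speed limit or range.

ROBOT

A 7-joint arm with a two-finger parallel gripper is mounted at the origin on the work surface; the furniture and walls round the work are solid. World frame = base frame: x ahead of the robot, y to its left, z up, the work surface at z = 0. Lengths are in m, angles in rad, forces in N, time in s.
With the tool pointing down it reaches from about 0.425 to 0.875 m from the base axis. Payload 8.4 kg.
Tool frame: the origin (TCP) lies at the very end of the fingers, on their centre line; the grasp point (between the pads) lies 19 mm behind it; z points along the fingers, y is the direction in which the jaws open and shut (so a half turn about z gives the same grasp; the last joint's range is limited). The gripper opens to 85 mm and grips with 20 to 120 N. Pads are 22 mm wide; open, the fingers measure 114 mm over their backs; the gripper's body (76 mm by 85 mm) begins 54 mm behind the grasp point. The pads swing forward as they close: fully open they stand 13 mm farther back than shut.
Start: joints at [-1.208, 0.333, 0.04, 1.465, -0.013, 1.343, -0.059], TCP at [0.29, 0.582, 0.231] pointing down, gripper open.
Joint ranges: [-2.58, 2.58], [-0.38, 2.09], [-1.3, 1.39], [0.25, 2.4], [-1.5, 4.64], [0.08, 2.09], [-2.65, 2.65]. Speed limits (rad/s): [2.22, 2.22, 2.79, 2.79, 3.14, 3.14, 3.14].

INTERFACE

Orientations are given as [roll, pitch, yaw] about the fixed x, y, z axes, in that order (R = Rz(yaw) Ry(pitch) Rx(roll)).
In Python, from rig import r, vision gives the robot as it stands.
- The arm moves only by the tool arm_command, never from a script. Its argument "motion" is a list of rows, each a list of 6 numbers: the shift along the tool's x, y, z in m, then the turn, a rotation vector about the tool's x, y, z in degrees. In form: [[dx, dy, dz, ax, ay, az], ...]. A call has 1 to 12 rows; each row shifts and turns the pose as measured when the row begins, along the tool's axes as they then stand; what a row does not reach is not made up. A row lasts 1/8 s, in which the tool goes at most 62.5 mm and 10.7 degrees, less where a joint would pass 70% of its speed; a pose out of reach is approached as far as the arm can. A call with a gripper value outside its range is refused whole. "fingers" is the gripper command: -1 is fully open, 1 is shut, values between are in proportion, set as the call begins (left out, the last holds). The fingers move at their own pace and stop on an object; "squeeze" is the grip in N (left out, the last holds). Time passes only in rows, so rows that do not move let the fingers close. It gives the time, the measured TCP pose, the force and the opening at its end, in the units of the state.
- r.state(): the state, without advancing time (a new reading comes with each control period).
- vision.get_image(name): name is "scene" or "top" or "wrist"; returns the picture (480x640x3 uint8, red, green, blue); there is no depth.
- vision.get_calibration(name): a dict with "fov_y" (degrees; the focal length in pixels is half the picture's height over the tangent of half this angle, whatever the lens; pixels are square), "cx", "cy" (the principal point, pixels), "R" (3x3) and "t" (3): a world point X has camera coordinates R X + t. Camera axes: x right, y down, z forward; pixel columns grow to the right and rows downward; lengths in m; the calibration is good to about 2 mm. A picture is of the moment at which its call begins: read the wrist's pose just before it. get_calibration takes no time and is no camera call; for the wrist camera it gives the pose at the moment of the call.
- r.job_done(): hands the job in, once; it reports no verdict.
The state is a dict: "t": time; "joints": joint angles; "dq": joint speeds; "joint_torque": joint torques, N m; "tool_pos": TCP position; "orientation": TCP orientation; "force": force on the tool from outside, world axes, zero at the start; "moment": the same for the moment, N m; "finger_gap": opening from 0.0 (shut) to 1.0 (fully open).
Only numpy, scipy, OpenCV 4.12 (cv2) and the standard library are available. Lean on these libraries where they do the work, as an engineer would, in place of code of your own. Each camera call takes 0.05 s, during which the arm holds its last target. There are 200 camera calls.

## Working session

There is one attempt and no reset: what is moved stays moved. The work goes in short steps, Python scripts to look and compute and a tool call to move; the robot and the scene stay as the last step left them, time stands still between calls to the robot, and variables do not carry over. Pictures are saved under pics/ and viewed, about 8 in all and at most 12, crops included, and the job is handed in when it is done.

Besides the shell and the picture viewer there is one more tool, called after "Request:" as name(argument=value, ...), one argument or row to a line, values as JSON. arm_command: Moves the arm, as the interface text tells. Its arguments: {"type":"object","properties":{"motion":{"type":"array","items":{"type":"array","items":{"type":"number"}}},"fingers":{"type":"number"},"squeeze":{"type":"number"}},"required":["motion"]}

```bash
mkdir -p pics; ls
cat > h.py <<'E'
import numpy as np, cv2
from rig import r, vision
def snap(n,name):
    c=vision.get_calibration(n); im=vision.get_image(n)
    cv2.imwrite(f'pics/{name}.png',im[:,:,::-1]); return im,c
def f(c): return 240/np.tan(np.radians(c['fov_y']/2))
def ray(c,u,v,z):
    R=np.array(c['R']);t=np.array(c['t']);C=-R.T@t
    d=R.T@np.array([(u-c['cx'])/f(c),(v-c['cy'])/f(c),1]); return C+d*(z-C[2])/d[2]
def proj(c,X):
    p=np.array(c['R'])@np.array(X)+np.array(c['t']); return p[:2]/p[2]*f(c)+[c['cx'],c['cy']]
E
python3 - <<'E'
from h import *
s=r.state();print(s)
a,c=snap('scene','s0');b,d=snap('top','t0')
print(c,d)
E
```

```text
pics
{'t': 0.0, 'joints': array([-1.20820664,  0.33390887,  0.03988414,  1.46629144, -0.01341084,
        1.34331666, -0.05849824]), 'dq': array([-7.34730394e-04,  2.05969654e-06, -2.60002757e-04,  7.45855575e-04,
       -4.69778699e-04,  8.71832784e-04,  1.03954167e-03]), 'joint_torque': array([ 4.77373669e-04, -6.58554339e+01,  1.36564650e+00, -4.05559802e+01,
        1.66829297e-02,  1.25240284e-02,  2.07203794e-05]), 'tool_pos': array([0.28942686, 0.58147971, 0.23041287]), 'orientation': array([-3.13993784e+00,  1.05104251e-04,  2.67977509e+00]), 'force': array([ 0.22447298, -0.59490354, -0.66655871]), 'moment': array([-0.03688395, -0.03607575, -0.01064219]), 'finger_gap': 1.000480343468427}
{'fov_y': 53.414488524392496, 'cx': 315.8453283865174, 'cy': 241.2238130437136, 'R': array([[ 0.43454176, -0.90048516, -0.01731874],
       [-0.66135532, -0.30597524, -0.6848272 ],
       [ 0.61137762,  0.30903985, -0.72849967]]), 't': array([-0.31243596,  0.40011327,  0.98702933])} {'fov_y': 45.769249481288895, 'cx': 329.2527942965342, 'cy': 248.85600322552185, 'R': array([[-0.41423086, -0.9101451 ,  0.00697721],
       [-0.76352301,  0.34330623, -0.5469675 ],
       [ 0.49542447, -0.23189808, -0.83712476]]), 't': array([0.13979502, 0.48273647, 1.46663153])}
```

View pics/s0.png

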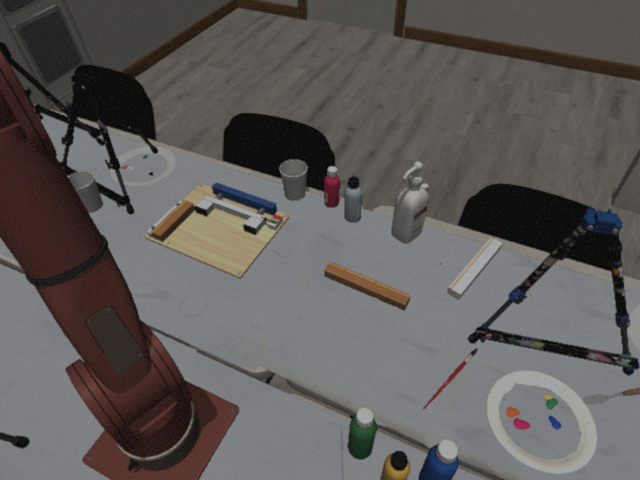

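View pics/t0.png

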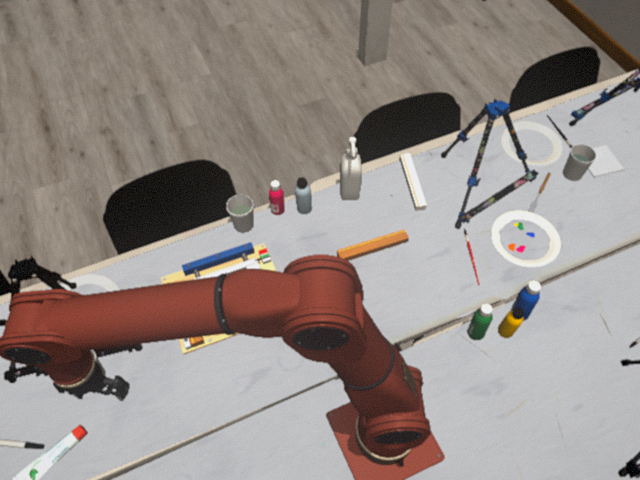

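Scene view: brown candidates are the loose piece at (367,285) and the piece fixed on the jig at (175,219). The white lookalike is at (475,267). I choose (367,285). In the top view it is at (373,245), and the jig is partly hidden by the arm. Next is the close crop.

Run:
```python
from h import *
im=cv2.imread('pics/s0.png')
a=cv2.resize(im[175:280,140:300],None,fx=5,fy=5,interpolation=cv2.INTER_CUBIC)
b=cv2.resize(im[250:315,310:420],None,fx=5,fy=5,interpolation=cv2.INTER_CUBIC)
cv2.imwrite('pics/c1.png',a)
c=vision.get_calibration('scene'); d=vision.get_calibration('top')
for n,cc,box in(('s0',c,(310,250,420,315)),('t0',d,(330,225,415,265))):
    im=cv2.imread(f'pics/{n}.png');hsv=cv2.cvtColor(im,cv2.COLOR_BGR2HSV)
    m=cv2.inRange(hsv,(5,110,60),(22,255,255));k=np.zeros_like(m);x0,y0,x1,y1=box;k[y0:y1,x0:x1]=m[y0:y1,x0:x1]
    v=np.argwhere(k)[:,::-1]; P=np.array([ray(cc,u,w,.014)[:2] for u,w in v])
    (q,wh,an)=cv2.minAreaRect(P.astype(np.float32)*1000);print(n,len(v),q,wh,an)
    val=hsv[...,2][k>0]; print(np.percentile(val,[5,25,50,75,95]))
    # bright = top face
    th=cv2.threshold(val.reshape(-1,1),0,255,cv2.THRESH_OTSU)[0]
    P=np.array([ray(cc,u,w,.028)[:2] for u,w in v[val>th]]);print(th,cv2.minAreaRect(P.astype(np.float32)*1000))
```

```text
s0 1201 (530.9124145507812, -232.15399169921875) (231.58055114746094, 48.068443298339844) 86.09283447265625
[ 62. 110. 126. 131. 146.]
98.0 ((526.5174560546875, -235.02862548828125), (226.6427459716797, 34.16918182373047), 85.7162857055664)
t0 871 (525.0427856445312, -219.8120574951172) (265.7056579589844, 59.4777946472168) 87.36983489990234
[100. 162. 213. 220. 229.]
168.0 ((527.9165649414062, -233.82269287109375), (225.8358612060547, 33.158966064453125), 86.26424407958984)
```

View pics/c1.png

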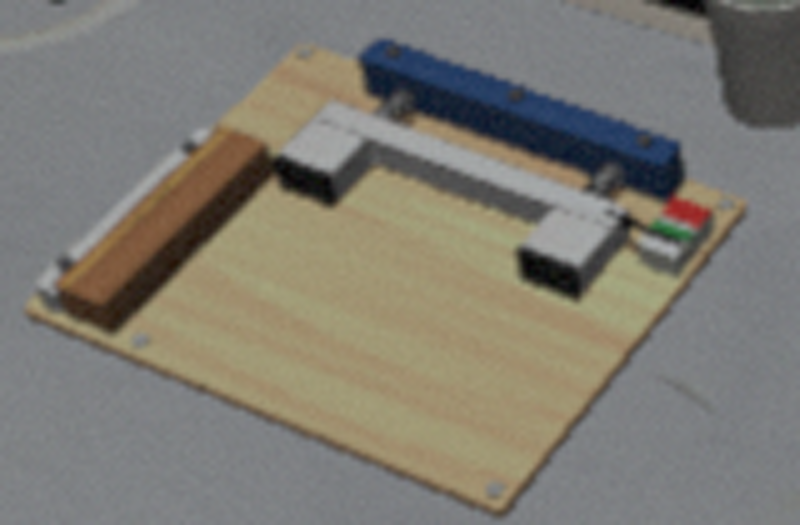

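Run:
```python
from h import *
c=vision.get_calibration('scene')
pts=[((26,303),(-115,180),.012),((503,508),(-115,-150),.012),((746,205),(150,-150),.012),((300,47),(150,180),.012),((105,302),(-110,115),.040),((275,152),(40,115),.040),
((276,158),(30,106),.038),((333,178),(30,66),.038),((521,247),(30,-66),.038),((579,268),(30,-106),.038),((364,50),(122,110),.046),((678,165),(122,-110),.046)]
W=np.array([ray(c,140+(a[0]+.5)/5-.5,175+(a[1]+.5)/5-.5,z)[:2] for a,_,z in pts]);J=np.array([p[1] for p in pts])/1000.
wm,jm=W.mean(0),J.mean(0);H=(J-jm).T@(W-wm);th=np.arctan2(H[0,1]-H[1,0],H[0,0]+H[1,1])
R=np.array([[np.cos(th),-np.sin(th)],[np.sin(th),np.cos(th)]]);t=wm-R@jm
print(t,th,np.degrees(th));print(np.round((W-(J@R.T+t))*1000,1))
print('seat',R@[.022,0]+t)
```

```text
[0.53746576 0.22008602] -0.03342741910559199 -1.9152500347653945
[[ 2.6  1.4]
 [ 0.5  1.9]
 [-6.5  2.7]
 [-7.9 -0.2]
 [ 0.8  1.8]
 [-7.2 -6.4]
 [ 0.6  0.3]
 [ 1.7 -0.6]
 [ 3.2  0.7]
 [ 3.9  2. ]
 [ 5.5  1.3]
 [ 2.7 -4.9]]
seat [0.55945347 0.21935075]
```

Request:
arm_command(
  motion=[
    [0, 0, 0, 0, 0, 9.6],
    [0, 0, 0, 0, 0, 9.6],
    [0, 0, 0, 0, 0, 9.6],
    [0, 0, 0, 0, 0, 9.6],
    [0, 0, 0, 0, 0, 9.6],
    [0, 0, 0, 0, 0, 9.6],
    [0, 0, 0, 0, 0, 9.6],
    [-0.025, 0.045, 0, 0, 0, 0],
    [-0.025, 0.045, 0, 0, 0, 0],
    [-0.025, 0.045, 0, 0, 0, 0],
    [-0.025, 0.045, 0, 0, 0, 0],
    [-0.025, 0.045, 0, 0, 0, 0],
  ],
  fingers=-1,
)

```text
t: 1.6
tool_pos: [0.4995, 0.4325, 0.224]
orientation: [-3.135, 0.01, 1.478]
force: [0.6, 0.6, 0.7]
finger_gap: 1.001
```

Request:
arm_command(
  motion=[
    [-0.05, 0, 0, 0, 0, 0],
    [-0.05, 0, 0, 0, 0, 0],
    [-0.05, 0, 0, 0, 0, 0],
    [-0.05, 0, 0, 0, 0, 0],
    [-0.02, 0, 0, 0, 0, 0],
    [0, 0, 0, 0, 0, 0],
  ],
)

```text
t: 2.35
tool_pos: [0.4805, 0.2018, 0.2234]
orientation: [-3.134, 0.015, 1.469]
force: [-0.6, 0.9, 0.2]
finger_gap: 1.0
```

Run:
```python
from h import *
a,c=snap('wrist','w1');print(r.state()['tool_pos'],r.state()['orientation'],c)
np.save('w1c.npy',c,allow_pickle=True)
```

```text
[0.48041054 0.20281865 0.22335317] [-3.1335898   0.01521289  1.47003939] {'fov_y': 69.52189265012204, 'cx': 318.8539416892962, 'cy': 233.93038434898543, 'R': array([[ 0.99479533, -0.10149184, -0.00903701],
       [-0.09387109, -0.94735574,  0.30611324],
       [-0.03962926, -0.30367171, -0.95195221]]), 't': array([-0.45426825,  0.19698974,  0.45104494])}
```

View pics/w1.png

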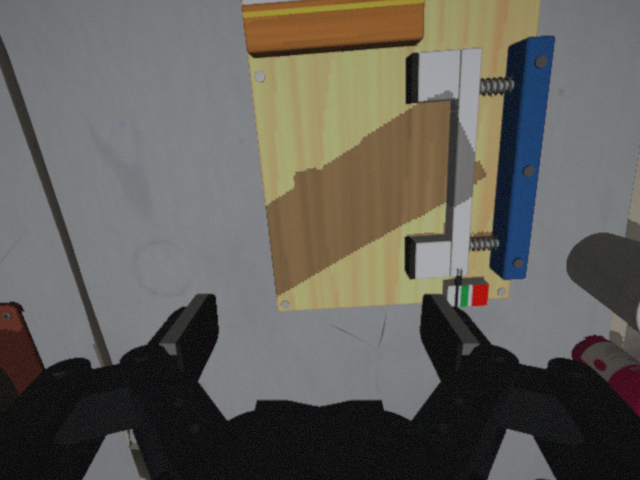

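```bash
cat > fit.py <<'E'
from h import *
def fit(c,pts):
    W=np.array([ray(c,*a,z)[:2] for a,_,z in pts]);J=np.array([p[1] for p in pts])/1000.
    wm,jm=W.mean(0),J.mean(0);H=(J-jm).T@(W-wm);th=np.arctan2(H[0,1]-H[1,0],H[0,0]+H[1,1])
    R=np.array([[np.cos(th),-np.sin(th)],[np.sin(th),np.cos(th)]]);t=wm-R@jm
    print(t,np.degrees(th));print(np.round((W-(J@R.T+t))@R*1000,1)); return R,t
E
python3 - <<'E'
from fit import *
c=np.load('w1c.npy',allow_pickle=True).item()
im=cv2.imread('pics/w1.png')
fit(c,[((279,310),(-115,-150),.012),((507,297),(150,-150),.012),((248,54),(-110,115),.012),((424,43),(40,115),.012),
((407,53),(30,106),.038),((407,100),(30,66),.038),((406,236),(30,-66),.038),((406,277),(30,-106),.038),((522,277),(146,-110),.046),((553,38),(146,110),.046)])
cv2.imwrite('pics/w1c.png',cv2.resize(im[20:320,240:560],None,fx=2.5,fy=2,interpolation=cv2.INTER_CUBIC))
E
```

```text
[0.53410922 0.22421249] -2.2215711806176377
[[ 5.1 -1. ]
 [-0.2  0.7]
 [-2.3  0.8]
 [ 8.6 -0.5]
 [-2.6 -2.9]
 [-2.1 -0.2]
 [-1.2  5.4]
 [-0.6  0.7]
 [-2.5  1.7]
 [-2.1 -4.7]]
```

Request:
arm_command(
  motion=[
    [-0.056, 0.012, 0.009, 0, 0, -0.3],
    [-0.056, 0.012, 0.009, 0, 0, -0.3],
    [-0.056, 0.012, 0.009, 0, 0, -0.3],
    [-0.056, 0.012, 0.009, 0, 0, -0.3],
    [-0.056, 0.012, 0.009, 0, 0, -0.3],
    [-0.056, 0.012, 0.009, 0, 0, -0.3],
    [-0.056, 0.012, 0.009, 0, 0, 0],
    [-0.01, 0, 0, 0, 0, 0],
    [0, 0, 0, 0, 0, 0],
  ],
)

```text
t: 3.52
tool_pos: [0.5446, -0.1975, 0.1621]
orientation: [-3.135, 0.017, 1.533]
force: [0.8, 0.5, 0.3]
finger_gap: 1.005
```

```bash
cat > go.py <<'E'
from h import *
from scipy.spatial.transform import Rotation as Ro
def delta(x,y,z,yawdeg):
    s=r.state();T=Ro.from_euler('xyz',s['orientation']);G=Ro.from_euler('xyz',[180,0,yawdeg],degrees=True)
    print('pos',s['tool_pos'].round(4),'rpy',np.degrees(s['orientation']).round(2),'F',s['force'].round(2),'M',s['moment'].round(2),'t',s['t'])
    print('shift(mm)',(T.inv().apply(np.array([x,y,z])-s['tool_pos'])*1000).round(1),'rot(deg)',np.degrees((T.inv()*G).as_rotvec()).round(2))
E
python3 - <<'E'
from go import *
a,c=snap('wrist','w2')
np.save('w2c.npy',c,allow_pickle=True)
hsv=cv2.cvtColor(a,cv2.COLOR_RGB2HSV);m=cv2.inRange(hsv,(5,110,60),(22,255,255))
n,l,st,ce=cv2.connectedComponentsWithStats(m);k=1+st[1:,4].argmax();print(st[k],ce[k])
v=np.argwhere(l==k)[:,::-1];P=np.array([ray(c,*q,.02)[:2] for q in v]);print(cv2.minAreaRect(P.astype(np.float32)*1000))
delta(.527,-.2345,.1,86)
E
```

```text
[ 284  123   46  250 9870] [303.94549139 242.72998987]
((527.6775512695312, -238.52101135253906), (234.6737060546875, 35.75074005126953), 86.05203247070312)
pos [ 0.5446 -0.1969  0.1621] rpy [-179.61    0.98   87.87] F [-0.29  0.87 -0.03] M [ 0.   -0.02  0.  ] t 3.575
shift(mm) [-37.2 -15.7  62.9] rot(deg) [-0.37  0.99  1.86]
```

View pics/w2.png

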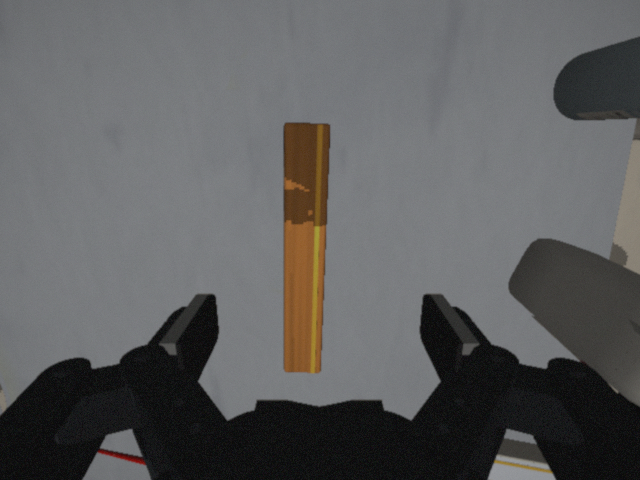

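Request:
arm_command(
  motion=[
    [0, 0, 0, -0.4, 1.0, 1.9],
    [-0.038, -0.016, 0.03, 0, 0, 0],
    [0, 0, 0.03, 0, 0, 0],
    [0, 0, 0, 0, 0, 0],
  ],
)

```text
t: 4.08
tool_pos: [0.5291, -0.2268, 0.1018]
orientation: [3.137, -0.006, 1.505]
force: [0.1, 0.3, -0.3]
finger_gap: 0.998
```

```bash
python3 -c "
from go import *
delta(.5275,-.236,.004,86)"
```

```text
pos [ 0.5291 -0.2268  0.1018] rpy [179.73  -0.34  86.25] F [ 0.11  0.28 -0.32] M [-0.05 -0.02 -0.05] t 4.075
shift(mm) [-9.9 -1.4 97.8] rot(deg) [ 0.27 -0.34  0.25]
```

Request:
arm_command(
  motion=[
    [-0.01, -0.0015, 0.03, 0.2, -0.3, 0.2],
    [0, 0, 0.03, 0, 0, 0],
    [0, 0, 0.02, 0, 0, 0],
    [0, 0, 0.01, 0, 0, 0],
    [0, 0, 0.005, 0, 0, 0],
    [0, 0, 0, 0, 0, 0],
  ],
)

```text
t: 4.82
tool_pos: [0.5339, -0.2331, 0.0109]
orientation: [3.13, -0.003, 1.506]
force: [0.1, -0.7, -0.1]
finger_gap: 0.999
```

```bash
python3 -c "
from go import *
delta(.5275,-.236,.004,86)"
```

```text
pos [ 0.5339 -0.2331  0.0109] rpy [ 1.7936e+02 -1.5000e-01  8.6290e+01] F [ 0.15 -0.65 -0.06] M [-0.04 -0.01 -0.05] t 4.825
shift(mm) [-3.3 -6.3  6.8] rot(deg) [ 0.64 -0.15  0.29]
```

Request:
arm_command(
  motion=[
    [-0.003, -0.006, 0.004, 0.6, 0, 0.3],
    [0, 0, 0.003, 0, 0, 0],
    [0, 0, 0, 0, 0, 0],
  ],
)

```text
t: 5.2
tool_pos: [0.528, -0.2363, 0.0047]
orientation: [3.14, -0.002, 1.5]
force: [0.8, 0.4, -0.2]
finger_gap: 1.002
```

Request:
arm_command(
  motion=[
    [0, 0, 0, 0, 0, 0],
    [0, 0, 0, 0, 0, 0],
    [0, 0, 0, 0, 0, 0],
    [0, 0, 0, 0, 0, 0],
    [0, 0, 0, 0, 0, 0],
    [0, 0, 0, 0, 0, 0],
    [0, 0, 0, 0, 0, 0],
    [0, 0, 0, 0, 0, 0],
  ],
  fingers=1,
  squeeze=60,
)

```text
t: 6.2
tool_pos: [0.5285, -0.2364, 0.0053]
orientation: [3.139, -0.002, 1.5]
force: [0.0, 0.1, 1.1]
finger_gap: 0.405
```

```bash
python3 -c "
from go import *
delta(.5275,-.236,.006,86)"
```

```text
pos [ 0.5285 -0.2364  0.0053] rpy [ 1.7984e+02 -1.4000e-01  8.5960e+01] F [0.03 0.12 1.11] M [0.03 0.03 0.02] t 6.2
shift(mm) [ 0.4 -1.1 -0.7] rot(deg) [ 0.16 -0.14 -0.04]
```

Request:
arm_command(
  motion=[
    [0, 0, -0.03, 0, 0, 0],
    [0, 0, -0.03, 0, 0, 0],
    [0, 0, -0.03, 0, 0, 0],
    [0.05, -0.006, 0, 0, 0, -0.3],
    [0.05, -0.006, 0, 0, 0, -0.3],
    [0.05, -0.006, 0, 0, 0, -0.3],
    [0.05, -0.006, 0, 0, 0, -0.3],
    [0.05, -0.006, 0, 0, 0, -0.3],
    [0.05, -0.006, 0, 0, 0, 0],
    [0.05, -0.006, 0, 0, 0, 0],
    [0.02, 0, 0, 0, 0, 0],
    [0, 0, 0, 0, 0, 0],
  ],
)

```text
t: 7.7
tool_pos: [0.5044, 0.1455, 0.0974]
orientation: [3.14, -0.002, 1.524]
force: [-1.0, -1.2, -1.4]
finger_gap: 0.407
```

```bash
python3 -c "
from go import *
delta(.518,.2086,.09,87.9)"
```

```text
pos [0.5044 0.1455 0.0974] rpy [ 1.7993e+02 -1.2000e-01  8.7350e+01] F [-0.99 -1.2  -1.38] M [-0.04 -0.01 -0.05] t 7.7
shift(mm) [63.7 10.7  7.6] rot(deg) [ 0.07 -0.12 -0.55]
```

Take a wrist look here, before lowering, to refine the jig pose in relation to the held piece.

Request:
arm_command(
  motion=[
    [0.02, 0.0, 0, 0, 0, -0.5],
    [0.0, 0.0, 0, 0, 0, 0],
    [0, 0, 0, 0, 0, 0],
  ],
)

```text
t: 8.07
tool_pos: [0.506, 0.1631, 0.0973]
orientation: [3.14, -0.001, 1.529]
force: [-0.6, -0.8, -0.8]
finger_gap: 0.409
```

Run:
```python
from go import *
a,c=snap('wrist','w3')
np.save('w3c.npy',c,allow_pickle=True)
delta(.518,.2086,.09,87.9)
```

```text
pos [0.506  0.1633 0.0973] rpy [ 1.7993e+02 -7.0000e-02  8.7620e+01] F [ 0.35 -0.37 -1.  ] M [ 0.01 -0.01  0.02] t 8.125
shift(mm) [45.7 10.2  7.4] rot(deg) [ 0.07 -0.07 -0.28]
```

View pics/w3.png

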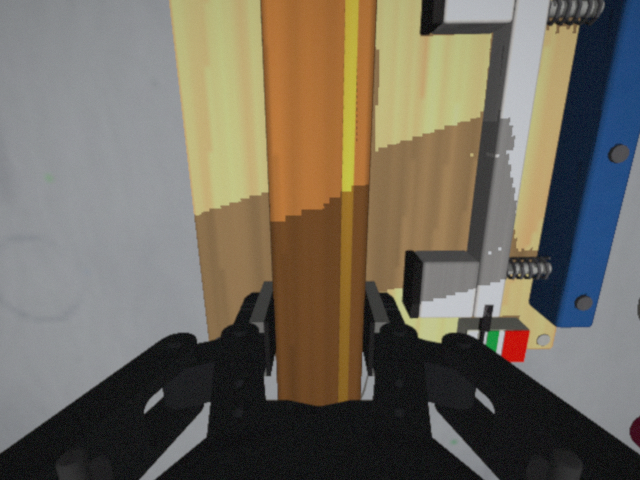

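Run:
```python
from fit import *
c=np.load('w1c.npy',allow_pickle=True).item()
im=cv2.imread('pics/w1.png');i3=cv2.imread('pics/w3.png')
A=cv2.resize(im[25:70,390:440],None,fx=8,fy=8,interpolation=cv2.INTER_CUBIC)
B=cv2.resize(im[228:288,395:445],None,fx=8,fy=8,interpolation=cv2.INTER_CUBIC)[:360]
C=cv2.resize(i3[0:45,410:460],None,fx=8,fy=8,interpolation=cv2.INTER_CUBIC)[:360]
D=cv2.resize(i3[240:330,395:495],None,fx=4,fy=4,interpolation=cv2.INTER_CUBIC)[:360]
cv2.imwrite('pics/m.png',cv2.resize(np.vstack([np.hstack([A,B[:,:400]]),np.hstack([C,D])]),(800,600) if 0 else (660,594)))
fit(c,[((279,310),(-115,-150),.012),((507,297),(150,-150),.012),((248,54),(-110,115),.012),((424,43),(40,115),.012),
((419,53),(30,106),.038),((418,100),(30,66),.038),((416,236),(30,-66),.038),((416,277),(30,-106),.038)])
c3=np.load('w3c.npy',allow_pickle=True).item()
fit(c3,[((418,251),(30,-66),.038),((420,317),(30,-106),.038),((440,34),(30,66),.038),((405,251),(30,-66),.014),((422,35),(30,66),.014)])
print(-c['R'].T@c['t'],-c3['R'].T@c3['t'])
```

```text
[0.5396814  0.22406105] -2.2043668655432516
[[-0.6 -1. ]
 [-5.8  0.6]
 [-7.9  0.8]
 [ 3.1 -0.6]
 [ 2.  -3.6]
 [ 2.  -0.9]
 [ 3.1  4.7]
 [ 4.1  0. ]]
[0.53910001 0.22190899] -1.548982515314019
[[-1.2  6.9]
 [ 3.3  0.7]
 [ 1.9 -5.5]
 [-3.1 -1.7]
 [-0.9 -0.4]]
[0.48827015 0.27748443 0.36496683] [0.50783954 0.23697749 0.24004732]
```

View pics/m.png

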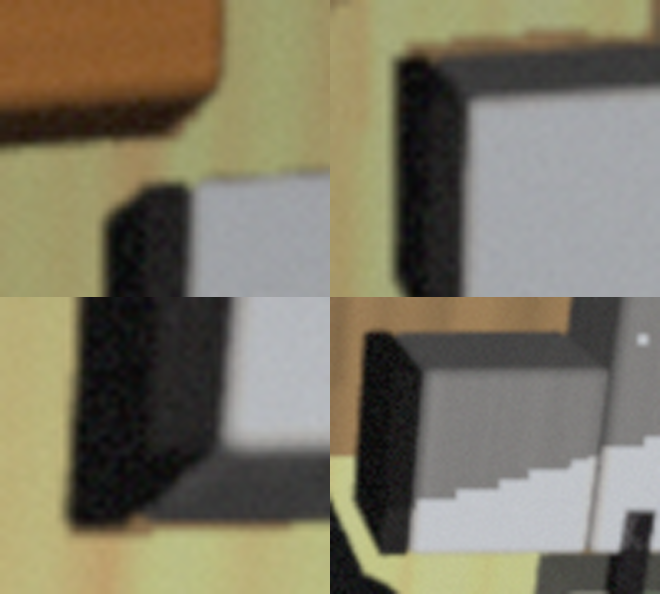

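Run:
```python
from fit import *
c=np.load('w1c.npy',allow_pickle=True).item();c3=np.load('w3c.npy',allow_pickle=True).item()
th=np.radians(-2.0);R=np.array([[np.cos(th),-np.sin(th)],[np.sin(th),np.cos(th)]]);t=np.array([.5365,.2235])
for n,cc in(('w1',c),('w3',c3)):
  for p in [(30,106),(30,66),(30,-66),(30,-106),(40,115),(-110,115),(-115,-150),(150,-150)]:
    P=R@(np.array(p)/1000.)+t
    print(n,p,[proj(cc,[*P,z]).round(1).tolist() for z in (.012,.014,.038,.040)])
```

```text
w1 (30, 106) [[405.5, 55.2], [406.0, 54.8], [412.6, 49.5], [413.2, 49.0]]
w1 (30, 66) [[405.1, 101.7], [405.6, 101.6], [411.8, 100.0], [412.4, 99.9]]
w1 (30, -66) [[403.9, 233.4], [404.4, 234.0], [409.8, 241.4], [410.3, 242.0]]
w1 (30, -106) [[403.6, 267.8], [404.1, 268.6], [409.3, 277.9], [409.8, 278.7]]
w1 (40, 115) [[416.7, 43.4], [417.2, 42.9], [424.7, 36.7], [425.4, 36.1]]
w1 (-110, 115) [[252.9, 55.9], [252.5, 55.5], [247.1, 50.3], [246.6, 49.8]]
w1 (-115, -150) [[277.2, 310.1], [277.0, 311.0], [274.3, 322.5], [274.0, 323.5]]
w1 (150, -150) [[509.7, 297.4], [510.7, 298.3], [522.4, 309.2], [523.4, 310.2]]
w3 (30, 106) [[424.9, -48.9], [425.9, -50.7], [440.7, -75.6], [442.2, -77.9]]
w3 (30, 66) [[419.2, 32.7], [420.2, 31.8], [433.3, 19.2], [434.5, 18.0]]
w3 (30, -66) [[404.4, 246.0], [405.1, 247.0], [414.3, 259.5], [415.1, 260.7]]
w3 (30, -106) [[400.8, 297.9], [401.4, 299.2], [409.8, 316.4], [410.5, 317.9]]
w3 (40, 115) [[444.6, -68.8], [445.9, -70.8], [463.8, -98.9], [465.5, -101.6]]
w3 (-110, 115) [[169.3, -66.7], [167.8, -68.7], [146.6, -96.4], [144.5, -99.1]]
w3 (-115, -150) [[208.4, 350.7], [207.5, 352.3], [196.9, 373.6], [196.0, 375.6]]
w3 (150, -150) [[553.8, 348.8], [555.5, 350.4], [578.2, 371.6], [580.2, 373.5]]
```

Request:
arm_command(
  motion=[
    [0.042, 0.013, 0, 0, 0, -0.3],
    [0, 0, 0.03, 0, 0, 0],
    [0, 0, 0.02, 0, 0, 0],
    [0, 0, 0, 0, 0, 0],
    [0, 0, 0, 0, 0, 0],
  ],
)

```text
t: 8.75
tool_pos: [0.5231, 0.203, 0.0476]
orientation: [3.138, -0.002, 1.529]
force: [0.1, 0.3, -1.8]
finger_gap: 0.407
```

```bash
python3 -c "
from go import *
delta(.5216,.210,.018,87.9)"
```

```text
pos [0.5231 0.203  0.0476] rpy [ 1.7982e+02 -1.0000e-01  8.7620e+01] F [ 0.11  0.27 -1.77] M [-0.01 -0.02  0.03] t 8.75
shift(mm) [ 6.9 -1.9 29.6] rot(deg) [ 0.18 -0.1  -0.28]
```

Request:
arm_command(
  motion=[
    [0, -0.002, 0.02, 0.2, 0, -0.3],
    [0, 0, 0.007, 0, 0, 0],
    [0, 0, 0.003, 0, 0, 0],
    [0, 0, 0, 0, 0, 0],
  ],
)

```text
t: 9.25
tool_pos: [0.5219, 0.2031, 0.0172]
orientation: [3.14, -0.003, 1.534]
force: [-1.8, -1.1, 4.4]
finger_gap: 0.41
```

```bash
python3 -c "
from go import *
delta(.5216,.2207,.018,87.9)"
```

```text
pos [0.5219 0.2031 0.0172] rpy [179.94  -0.19  87.9 ] F [-1.81 -1.08  4.41] M [-0.13  0.33  0.01] t 9.25
shift(mm) [17.6 -0.9 -0.7] rot(deg) [ 0.06 -0.19  0.  ]
```

Request:
arm_command(
  motion=[
    [0.006, 0, -0.001, 0, 0, 0],
    [0.004, 0, 0, 0, 0, 0],
    [0, 0, 0, 0, 0, 0],
  ],
)

```text
t: 9.62
tool_pos: [0.5225, 0.2143, 0.0185]
orientation: [3.14, -0.004, 1.535]
force: [-0.4, -0.3, -2.0]
finger_gap: 0.405
```

Request:
arm_command(
  motion=[
    [0.003, 0, 0, 0, 0, 0],
    [0, 0, 0, 0, 0, 0],
  ],
)

```text
t: 9.88
tool_pos: [0.5225, 0.2176, 0.0184]
orientation: [3.14, -0.004, 1.535]
force: [0.3, 0.6, -1.6]
finger_gap: 0.411
```

Request:
arm_command(
  motion=[
    [0.003, 0, 0, 0, 0, 0],
    [0, 0, 0, 0, 0, 0],
  ],
)

```text
t: 10.12
tool_pos: [0.5226, 0.2207, 0.0184]
orientation: [3.14, -0.004, 1.535]
force: [-0.0, -0.8, -1.2]
finger_gap: 0.406
```

Request:
arm_command(
  motion=[
    [0.002, 0, 0, 0, 0, 0],
    [0, 0, 0, 0, 0, 0],
  ],
)

```text
t: 10.38
tool_pos: [0.5227, 0.2213, 0.0182]
orientation: [3.14, -0.002, 1.534]
force: [0.5, -0.1, -2.1]
finger_gap: 0.41
```

Request:
arm_command(
  motion=[
    [0.002, 0, 0, 0, 0, 0],
    [0, 0, 0, 0, 0, 0],
  ],
)

```text
t: 10.62
tool_pos: [0.5228, 0.2213, 0.018]
orientation: [3.141, 0.0, 1.532]
force: [0.3, 0.7, -2.0]
finger_gap: 0.408
```

Request:
arm_command(
  motion=[
    [0.002, 0, 0, 0, 0, 0],
    [0, 0, 0, 0, 0, 0],
  ],
)

```text
t: 10.88
tool_pos: [0.5227, 0.2213, 0.0177]
orientation: [-3.141, 0.003, 1.531]
force: [-0.1, -0.1, 0.6]
finger_gap: 0.41
```

Run:
```python
from go import *
delta(.5216,.2207,.018,87.9)
a,c=snap('scene','s1');b,d=snap('wrist','w4')
A=cv2.resize(a[165:285,130:310],None,fx=4.4,fy=4.4,interpolation=cv2.INTER_CUBIC)[:,:,::-1]
B=cv2.resize(b,(400,300))[:,:,::-1]
cv2.imwrite('pics/v.png',A)
delta(.5216,.2207,.018,87.9)
```

```text
pos [0.5227 0.2213 0.0177] rpy [-1.7999e+02  1.6000e-01  8.7730e+01] F [-0.07 -0.12  0.65] M [0.06 0.11 0.07] t 10.875
shift(mm) [-0.6 -1.1 -0.3] rot(deg) [-0.01  0.16 -0.17]
pos [0.5227 0.2213 0.0177] rpy [-1.7999e+02  1.6000e-01  8.7740e+01] F [-1.1  -2.92 -0.86] M [-0.57  0.02  0.07] t 10.975
shift(mm) [-0.7 -1.1 -0.3] rot(deg) [-0.01  0.16 -0.16]
```

View pics/v.png

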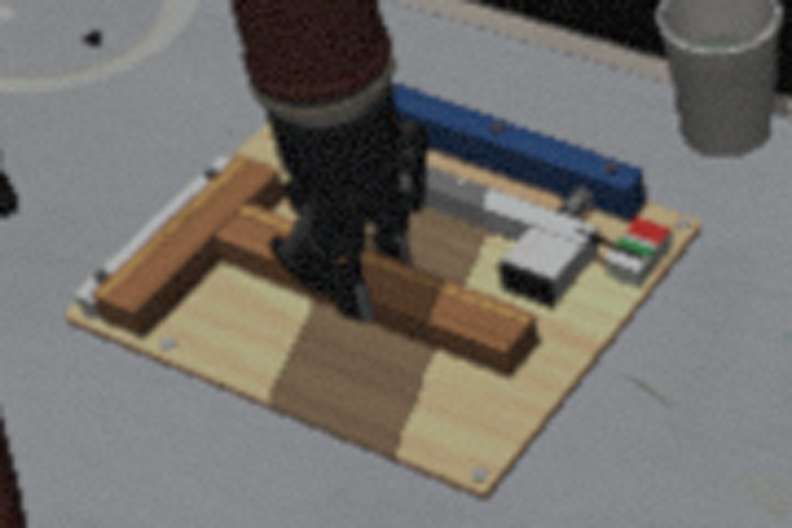

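Rail end at (215,245) in the crop touches the fixed piece, lying flat and parallel to the fence; the pointer stands over white. Now I press towards the fence.

Request:
arm_command(
  motion=[
    [0, 0.006, 0, 0, 0, 0],
    [0, 0.006, 0, 0, 0, 0],
    [0, 0.005, 0, 0, 0, 0],
    [0, 0.003, 0, 0, 0, 0],
    [0, 0, 0, 0, 0, 0],
    [0, 0, 0, 0, 0, 0],
  ],
)

```text
t: 11.72
tool_pos: [0.5435, 0.2207, 0.0175]
orientation: [-3.14, 0.003, 1.533]
force: [-2.5, -3.0, 0.4]
finger_gap: 0.41
```

Request:
arm_command(
  motion=[
    [0, 0.003, 0, 0, 0, 0],
    [0, 0, 0, 0, 0, 0],
  ],
)

```text
t: 11.98
tool_pos: [0.5466, 0.2206, 0.0175]
orientation: [-3.14, 0.003, 1.533]
force: [-0.4, -2.9, -0.4]
finger_gap: 0.408
```

Request:
arm_command(
  motion=[
    [0, 0.003, 0, 0, 0, 0],
    [0, 0, 0, 0, 0, 0],
    [0, 0, 0, 0, 0, 0],
  ],
)

```text
t: 12.35
tool_pos: [0.5498, 0.2205, 0.0175]
orientation: [-3.14, 0.003, 1.533]
force: [-2.1, -1.8, 0.2]
finger_gap: 0.407
```

Request:
arm_command(
  motion=[
    [0, 0.003, 0, 0, 0, 0],
    [0, 0, 0, 0, 0, 0],
    [0, 0, 0, 0, 0, 0],
  ],
)

```text
t: 12.72
tool_pos: [0.5521, 0.2204, 0.0174]
orientation: [-3.138, 0.003, 1.533]
force: [-2.5, -4.4, 0.8]
finger_gap: 0.407
```

Request:
arm_command(
  motion=[
    [0, 0.002, 0, 0, 0, 0],
    [0, 0, 0, 0, 0, 0],
    [0, 0, 0, 0, 0, 0],
  ],
)

```text
t: 13.1
tool_pos: [0.553, 0.2204, 0.0174]
orientation: [-3.136, 0.004, 1.534]
force: [-1.8, -2.4, 1.7]
finger_gap: 0.41
```

Request:
arm_command(
  motion=[
    [0, 0.003, 0, 0, 0, 0],
    [0, 0.001, 0, 0, 0, 0],
    [0, 0.001, 0, 0, 0, 0],
  ],
)

```text
t: 13.48
tool_pos: [0.5545, 0.2204, 0.0174]
orientation: [-3.129, 0.004, 1.535]
force: [-8.5, -3.3, 6.4]
finger_gap: 0.409
```

Request:
arm_command(
  motion=[
    [0, 0.003, 0, 0, 0, 0],
    [0, 0.001, 0, 0, 0, 0],
    [0, 0.001, 0, 0, 0, 0],
  ],
)

```text
t: 13.85
tool_pos: [0.5555, 0.2203, 0.0176]
orientation: [-3.12, 0.005, 1.536]
force: [-8.2, -4.3, 6.4]
finger_gap: 0.41
```

```bash
python3 -c "
from go import *
for i in range(4):
  a,c=snap('wrist','w5');delta(.5595,.2205,.0175,87.9)"
```

```text
pos [0.5555 0.2203 0.0176] rpy [-178.76    0.26   87.99] F [-8.3  -4.74  6.64] M [-0.49  1.51  0.29] t 13.9
shift(mm) [0.3 4.  0. ] rot(deg) [-1.24  0.26  0.09]
pos [0.5555 0.2203 0.0176] rpy [-178.76    0.26   87.99] F [-7.92 -3.96  6.32] M [-0.47  1.54  0.27] t 13.95
shift(mm) [0.3 4.  0. ] rot(deg) [-1.24  0.26  0.09]
pos [0.5555 0.2203 0.0176] rpy [-178.76    0.26   87.99] F [-7.81 -4.22  6.76] M [-0.5   1.54  0.29] t 14.0
shift(mm) [ 0.3  4.  -0. ] rot(deg) [-1.24  0.26  0.09]
pos [0.5555 0.2204 0.0176] rpy [-178.77    0.26   88.  ] F [-7.79 -4.6   6.17] M [-0.51  1.52  0.28] t 14.05
shift(mm) [0.3 4.  0. ] rot(deg) [-1.23  0.26  0.09]
```

Request:
arm_command(
  motion=[
    [0, 0.003, 0, -0.7, -0.1, 0],
    [0, 0.001, 0, -0.4, 0, 0],
    [0, 0.001, 0, 0, 0, 0],
  ],
)

```text
t: 14.42
tool_pos: [0.5565, 0.2203, 0.0174]
orientation: [-3.131, 0.007, 1.536]
force: [-8.1, -4.9, 5.6]
finger_gap: 0.409
```

```bash
python3 -c "
from go import *
a,c=snap('wrist','w6');delta(.5595,.2205,.0175,87.9)"
```

```text
pos [0.5565 0.2203 0.0174] rpy [-179.41    0.38   88.  ] F [-8.43 -3.6   6.29] M [-0.34  1.49  0.18] t 14.475
shift(mm) [ 0.3  3.  -0.1] rot(deg) [-0.59  0.38  0.1 ]
```

View pics/w6.png

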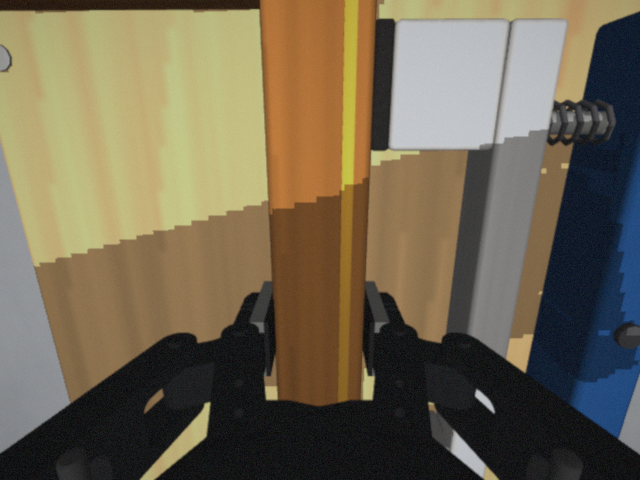

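Request:
arm_command(
  motion=[
    [0, 0.003, 0, -0.5, -0.2, 0],
    [0, 0.001, 0, 0, 0, 0],
    [0, 0.001, 0, 0, 0, 0],
  ],
)

```text
t: 14.85
tool_pos: [0.5571, 0.2202, 0.0174]
orientation: [-3.131, 0.01, 1.535]
force: [-8.6, -4.8, 5.7]
finger_gap: 0.407
```

Run:
```python
from go import *
a,c=snap('scene','s2');delta(.5595,.2205,.0175,87.9)
o=cv2.imread('pics/s0.png');n=a[:,:,::-1]
k=lambda i:cv2.resize(i[205:240,245:295],None,fx=8,fy=8,interpolation=cv2.INTER_CUBIC)
cv2.imwrite('pics/p.png',np.hstack([k(o),k(n)]))
th=np.radians(-2.1);R=np.array([[np.cos(th),-np.sin(th)],[np.sin(th),np.cos(th)]]);t=np.array([.537,.2215])
for p in [(0,0)]: pass
ex=proj(c,[*(R@[.083,-.133]+t),.036])-proj(c,[*(R@[.073,-.133]+t),.036]);print('px per 10mm',ex)
```

```text
pos [0.5571 0.2202 0.0174] rpy [-179.38    0.6    87.97] F [-8.49 -3.94  6.46] M [-0.34  1.55  0.24] t 14.9
shift(mm) [ 0.4  2.4 -0.1] rot(deg) [-0.62  0.6   0.07]
px per 10mm [ 1.8320748  -2.19457257]
```

View pics/p.png

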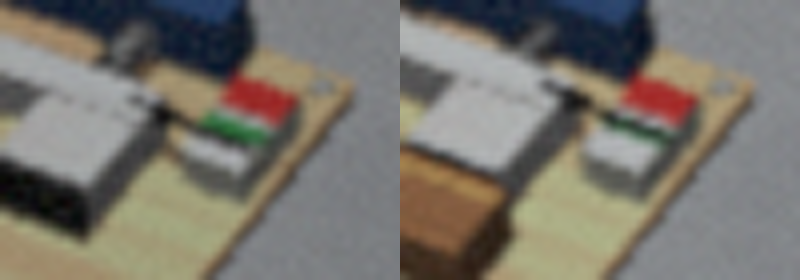

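Run:
```python
from go import *
o=cv2.imread('pics/s0.png',0);ims=[vision.get_image('scene') for _ in range(4)]
n=np.mean([cv2.cvtColor(i,cv2.COLOR_RGB2GRAY) for i in ims],0).astype(np.uint8)
pts=np.float32([[[266,220]],[[263,217.5]],[[258,224]],[[264,224]],[[284,236]],[[237,275]],[[276,210]]])
q,s,e=cv2.calcOpticalFlowPyrLK(o,n,pts,None,winSize=(7,7),maxLevel=0)
d=(q-pts)[:,0];u=np.array([1.832,-2.195]);print(np.c_[d.round(2),(d@u/(u@u)*10).round(1)],e.ravel())
# green visible pixel counts, pointer profile: darkness along scale axis in new picture
hsv=lambda i:cv2.cvtColor(i,cv2.COLOR_BGR2HSV)
for nm,i in(('s0',cv2.imread('pics/s0.png')),('s2',cv2.imread('pics/s2.png'))):
    m=cv2.inRange(hsv(i)[205:240,265:295],(40,60,30),(85,255,255));print(nm,(m>0).sum())
c=vision.get_calibration('scene');print(r.state()['force'],r.state()['tool_pos'])
k=np.mean(ims,0)
for tv in range(73,118,2):
    th=np.radians(-2.1);R=np.array([[np.cos(th),-np.sin(th)],[np.sin(th),np.cos(th)]]);P=[*(R@[tv/1000,-.137]+[.537,.2215]),.031]
    p=proj(c,P);print(tv,p.round(1),cv2.getRectSubPix(k.astype(np.float32),(1,1),tuple(map(float,p))).ravel().astype(int))
```

```text
[[ 1.32000005e+00 -1.47000003e+00  6.90000000e+00]
 [ 1.60000002e+00 -1.61000001e+00  7.90000000e+00]
 [ 1.73000002e+00 -1.80999994e+00  8.70000000e+00]
 [ 7.69999981e-01 -8.99999976e-01  4.10000000e+00]
 [ 8.14300003e+01  2.69899998e+01  1.10000000e+02]
 [ 9.00000036e-02  1.00000001e-01 -1.00000000e-01]
 [-1.19999997e-01 -1.99999996e-02 -2.00000000e-01]] [ 9.705358  13.306123   6.6262755 11.90051    8.720025   7.297194
  4.1243625]
s0 16
s2 5
[-7.54697778 -4.12998646  6.99338001] [0.55715341 0.22016516 0.01739056]
73 [272.4 225. ] [153 155 154]
75 [272.7 224.6] [164 166 167]
77 [273.1 224.1] [173 175 177]
79 [273.5 223.7] [174 177 179]
81 [273.8 223.2] [173 177 178]
83 [274.2 222.8] [164 171 169]
85 [274.6 222.4] [141 155 146]
87 [274.9 221.9] [112 133 118]
89 [275.3 221.5] [ 82 102  87]
91 [275.7 221.1] [58 75 63]
93 [276.  220.6] [87 95 89]
95 [276.4 220.2] [126 125 123]
97 [276.7 219.8] [149 127 127]
99 [277.1 219.3] [158 108 108]
101 [277.4 218.9] [163  84  83]
103 [277.8 218.5] [165  63  61]
105 [278.2 218. ] [165  49  45]
107 [278.5 217.6] [165  46  44]
109 [278.9 217.2] [164  45  43]
111 [279.2 216.7] [164  54  49]
113 [279.6 216.3] [164  75  62]
115 [279.9 215.9] [165 102  81]
117 [280.3 215.5] [167 127  99]
```

Request:
arm_command(
  motion=[
    [0, 0.003, 0, -0.4, -0.3, 0],
    [0, 0.003, 0, 0, 0, 0],
    [0, 0.002, 0, 0, 0, 0],
  ],
)

```text
t: 15.48
tool_pos: [0.5577, 0.22, 0.0175]
orientation: [-3.122, 0.017, 1.535]
force: [-12.1, -4.6, 9.2]
finger_gap: 0.407
```

Run:
```python
from go import *
for k in range(14):
    for _ in range(5): vision.get_image('wrist')
    s=r.state();print(s['t'],s['tool_pos'].round(4),s['force'].round(1),np.abs(s['dq']).max().round(4))
delta(.5595,.2205,.0175,87.9)
o=cv2.imread('pics/s0.png',0);n=np.mean([cv2.cvtColor(vision.get_image('scene'),cv2.COLOR_RGB2GRAY) for _ in range(4)],0).astype(np.uint8)
pts=np.float32([[[266,220]],[[263,217.5]],[[258,224]]])
q,_,_=cv2.calcOpticalFlowPyrLK(o,n,pts,None,winSize=(7,7),maxLevel=0)
u=np.array([1.832,-2.195]);print((q-pts)[:,0]@u/(u@u)*10)
a,c=snap('scene','s3');b,_=snap('wrist','w7')
A=cv2.resize(a[165:245,200:300],None,fx=6,fy=6,interpolation=cv2.INTER_CUBIC)
cv2.imwrite('pics/e.png',A[:,:,::-1])
```

```text
15.725 [0.5577 0.22   0.0175] [-13.3  -4.9  11.9] 0.0024
15.975 [0.5577 0.22   0.0175] [-13.6  -4.1  11.8] 0.0011
16.225 [0.5577 0.2201 0.0175] [-13.8  -5.1  12.2] 0.0017
16.475 [0.5577 0.2201 0.0175] [-13.8  -5.5  11.6] 0.0018
16.725 [0.5577 0.22   0.0175] [-13.2  -4.8  12.1] 0.0023
16.975 [0.5577 0.22   0.0174] [-13.3  -5.2  11.2] 0.0027
17.225 [0.5577 0.2201 0.0175] [-13.3  -5.5  12. ] 0.002
17.475 [0.5577 0.2201 0.0175] [-13.5  -5.3  11.9] 0.001
17.725 [0.5577 0.2201 0.0175] [-13.9  -5.1  12.8] 0.001
17.975 [0.5577 0.2201 0.0175] [-12.5  -3.7  11.7] 0.0014
18.225 [0.5577 0.2201 0.0175] [-12.6  -4.8  12.2] 0.0017
18.475 [0.5577 0.22   0.0175] [-13.7  -4.9  12.9] 0.0015
18.725 [0.5577 0.22   0.0175] [-13.7  -4.1  12.5] 0.0017
18.975 [0.5577 0.22   0.0175] [-12.6  -4.9  11.1] 0.003
pos [0.5577 0.22   0.0175] rpy [-178.91    0.95   87.97] F [-12.6   -4.86  11.13] M [-0.52  2.7   0.08] t 18.975
shift(mm) [ 0.5  1.8 -0.1] rot(deg) [-1.09  0.95  0.06]
[7.30211117 8.68998376 8.99806144]
```

View pics/e.png

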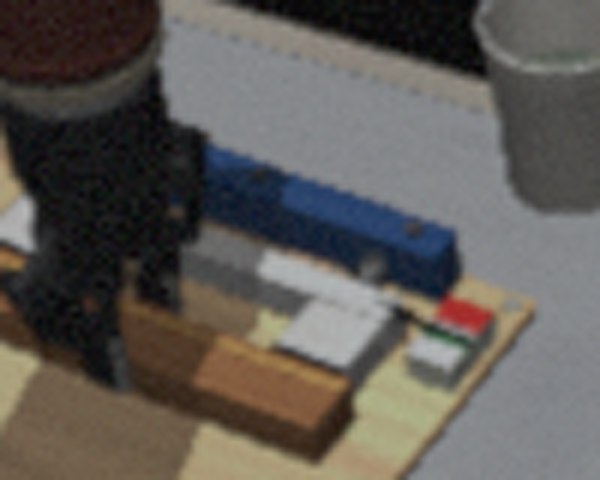

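The pointer stands over green at about (440,335), with the white gap before red still visible. The wood lies against the pad and the cup is in place. I'll level the tool's small tilt (about 1°), then hold again.

Request:
arm_command(
  motion=[
    [0, 0.002, 0, -0.7, 0.6, 0],
    [0, 0.002, 0, -0.3, 0.4, 0],
    [0, 0.002, 0, 0, 0, 0],
  ],
)

```text
t: 19.65
tool_pos: [0.5578, 0.2203, 0.0174]
orientation: [-3.128, -0.001, 1.536]
force: [-12.3, -2.8, 12.2]
finger_gap: 0.407
```

Run:
```python
from go import *
G=[]
for k in range(13):
    for _ in range(5): g=vision.get_image('scene')
    G.append(cv2.cvtColor(g,cv2.COLOR_RGB2GRAY))
    s=r.state()
    if k%4==0: print(s['t'],s['tool_pos'].round(4),s['force'].round(1),np.abs(s['dq']).max().round(4))
delta(.5595,.2205,.0175,87.9)
o=cv2.imread('pics/s0.png',0);n=np.mean(G,0).astype(np.uint8)
pts=np.float32([[[266,220]],[[263,217.5]],[[258,224]]])
q,_,_=cv2.calcOpticalFlowPyrLK(o,n,pts,None,winSize=(7,7),maxLevel=0)
u=np.array([1.832,-2.195]);print((q-pts)[:,0]@u/(u@u)*10)
c=vision.get_calibration('scene');im=g
th=np.radians(-2.1);R=np.array([[np.cos(th),-np.sin(th)],[np.sin(th),np.cos(th)]])
for tv in range(83,103,2):
    p=proj(c,[*(R@[tv/1000,-.137]+[.537,.2215]),.031]);print(tv,cv2.getRectSubPix(im.astype(np.float32),(1,1),tuple(map(float,p))).ravel().astype(int),end=' ')
```

```text
19.9 [0.5578 0.2203 0.0174] [-12.5  -4.1  11.6] 0.0015
20.9 [0.5578 0.2203 0.0174] [-12.5  -2.9  11. ] 0.0019
21.9 [0.5578 0.2203 0.0174] [-13.8  -3.3  12. ] 0.0019
22.9 [0.5578 0.2203 0.0174] [-12.6  -4.   12.1] 0.0015
pos [0.5578 0.2203 0.0174] rpy [-1.7923e+02 -3.0000e-02  8.7990e+01] F [-12.58  -4.    12.09] M [-1.18  2.57 -0.03] t 22.9
shift(mm) [ 0.3  1.7 -0.2] rot(deg) [-0.77 -0.03  0.09]
[7.17730259 8.47732938 8.96869379]
83 [165 172 170] 85 [140 155 146] 87 [110 133 116] 89 [ 81 105  87] 91 [55 76 61] 93 [76 86 80] 95 [115 112 110] 97 [139 115 114] 99 [152  99  98] 101 [160  78  77]
```

```bash
python3 -c "
from go import *
r.job_done();s=r.state();print(s['t'],s['tool_pos'],s['force'],s['finger_gap'])"
```

```text
the job is handed in; nothing more can be done
the job is handed in; nothing more can be done
```

The loose brown piece lies on the jig board with its end against the fixed piece. Its long side is pressed against the fence pads, and I handed the job in with it still gripped and held.

- **Hold:** two steady holds of more than 3 s, with no measurable drift of the tool.
- **Pointer:** over the green band, with white still showing before the red. Image tracking put the fence travel at about 8 to 8.5 mm; the three tracked points read 7.2, 8.5 and 9.0 mm.
- **Squareness:** tool yaw is within 0.1° of the 87.9° target, and the jig angle itself was only measured to a few tenths of a degree. Tool tilt is under 1°, after I corrected a tilt that one of my own corrections had made worse.
- **Bystanders and fence:** I never commanded the fingers towards the fence. The arm stayed clear of the cup, bottles and brush; the cup was in place in the last view, but I did not re-measure the others.

**Disagreement:** the wrist force along the pressing direction reads about 13 N, more than the 8 to 8.5 N the spring travel implies. I put the difference down to friction, because the piece is also pressed onto the board with about 12 N, but I did not check this separately.

The final state reading I asked for was refused because the job was already handed in, so the last figures are from just before that.

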